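Shut and latch the potter's damp box

TASK

Shut the plywood lid of the damp box. Then swing the latch handle by its black knob clockwise (seen from above): it rides up over the cam and must drop by itself into the low notch, so that its nose locks the lid. Do not force the handle against the wall at the end of the notch (keep under about 15 N at the knob), and leave the pots, jar and brush around it where they are.

Things in the scene. Friction and masses are not known exactly. Their poses are not given: they have to be found in the camera images.
- bin: White plastic damp box standing fixed on the table, 180 (x) x 200 (y) x 110 mm high; its origin is the centre of its underside, x and y along its sides, z up. The lid's hinge runs along its +y top edge. On its -y side is a dark steel block, 120 (x) x 106 (y) x 85 mm high, which carries the latch.
- lid (a joint): Lid angle in rad: 0 shut, growing as it opens; starts between 0.45 and 0.9. The lid is a plywood board 186 x 204 x 8 mm with a low wooden button (28 mm across, 16 mm high) 90 mm from the hinge. The hinge line is parallel to the bin's x, at bin y = +100 mm, z = 110 mm (the board's underside). The stiff hinge holds it where it is left; 1 to 5 N near its free edge push it down.
- lid_edge (a point): Middle of the lid's free edge, on its upper face, 204 mm from the hinge line.
- pivot (a point): Point on the handle's vertical axis, at mid-thickness of its bar at the start: bin (0, -145, 144.5) mm. Round it a cam track, radius 42 mm, for a pin under the bar: level shelf, ramp 10 mm up, short crest, notch 8 mm below the shelf, rigid end wall. The ring is set anew each time: the pin is mid-notch when the bar points 1.15 to 2.07 rad clockwise of the bin's +x, with 0.045 rad of play each way.
- handle: Latch handle, aluminium bar 16 mm wide, 8 mm thick, with a knob 105 mm from its vertical axis and a nose 75 mm the other way. Origin on the axis at table level; x axis towards the knob, at the start 0 to 0.25 rad clockwise of the bin's +x. Spring and weight press it down (16 N at the start, 22 N on the crest). Turning takes up to about 9 N at the knob, on the ramp.
- knob (a point): Centre of the upright black cylindrical knob, 22 mm across, 50 mm tall, standing on the end of the bar 105 mm from the axis. Centre height above the table: 173.5 mm at the start, 183.5 on the crest, 165.5 in the notch. The fall into the notch is damped (about 0.1 s) and needs the knob free to slide down: a tight grip holds it up.
- cup: Terracotta cup, 72 mm across, 85 mm tall, origin at the centre of its underside. To be left alone.
- jar: White jar with black cap, 60 mm across, 85 mm tall, origin at the centre of its underside. To be left alone.
- brush: Brush lying on the table. To be left alone.
- bowl: Terracotta bowl, 90 mm across, 45 mm tall, origin at the centre of its underside. To be left alone.

How it is judged (in metres and radians):
On the way, in this order (a step that is already met when the one before it is completed fails the run):
1. the lid is shut while the handle still points away from the notch (value of joint lid below 0.03 rad and x of knob in the frame of bin above 0.06 m), for 0.1 s.
2. with the lid shut, the handle has risen on the cam (value of joint lid below 0.03 rad and z of knob in the frame of bin above 0.179 m), for 0.05 s.
At the end, for the whole second after the job is handed in: The lid is shut (within 0.03 rad), the handle has gone over the cam and lies still in the low notch with its speed under 20 mm/s (knob centre lower than 168.5 mm above the table, 5 mm under its start height), and the bystanders are where they were (within 30 mm) (value of joint lid below 0.03 rad and z of knob in the frame of bin below 0.1685 m and linear speed of handle below 0.02 m/s); the robot touches nothing.
It fails at once if the handle's pin was forced against the cam or the notch's end wall (more than 60 N at the pin, about 24 N at the knob) (contact force between handle and bin above 60 N).
It fails at once if a bystander was moved by more than 30 mm (distance of any of cup, jar, brush, bowl from where it was at the start of the episode above 0.03 m).
It also fails if it takes over 67 s, if anything falls off the work surface, if the arm or the gripper's body presses on something with over 40 N, if the wrist force passes 120 N, or if a joint passes its speed limit or range.

ROBOT

A 6-joint arm with a two-finger parallel gripper is mounted at the origin on the work surface. World frame = base frame: x ahead of the robot, y to its left, z up, the work surface at z = 0. Lengths are in m, angles in degrees, forces in N, time in s.
With the tool pointing down it reaches from about 0.35 to 0.875 m from the base axis. Payload 4.2 kg.
Tool frame: the origin (TCP) lies midway between the tips of the shut fingers; the grasp point (between the pads) lies 19 mm behind it; z points along the fingers, y is the line along which they close (so a half turn about z gives the same grasp; the last joint's range is limited). The gripper opens to 87 mm and grips with 3 to 60 N. Pads are 19 mm wide; open, the fingers measure 117 mm over their backs; the gripper's body (75 mm by 190 mm) begins 51 mm behind the grasp point.
Start: joints at [78.53, 22.042, 0.453, 0, -68.411, -14.817], TCP at [0.277, 0.56, 0.198] pointing down, gripper open.
Joint ranges: [-179.83, 179.83], [-69.29, 118.12], [-61.27, 80.66], [-181.25, 117.63], [-171.15, -9.14], [-177.46, 177.46]. Speed limits (degrees/s): [159.86, 159.86, 180, 180, 180, 180].

INTERFACE

Orientations are given as a 3x3 rotation matrix whose columns are the frame's x, y, z axes.
In Python, from station import sense, capture, camera_params, finish_job gives the robot as it stands.
- The arm moves only by the tool drive_tool, never from a script. Its argument "rows" is a list of rows, each an object of numbers: "tx", "ty", "tz": the shift along the tool's x, y, z in cm; "ax", "ay", "az": the turn, a rotation vector about the tool's x, y, z in rad; "claw": the finger opening in cm, from 0 to 8.7. In form: [{"tx": .., "ty": .., "tz": .., "ax": .., "ay": .., "az": .., "claw": ..}, ...]. A call has 1 to 10 rows; each row shifts and turns the commanded pose from where the row before left it, along the tool's axes as they then stand; what a row does not reach is not made up. A row lasts 1/12 s, in which the tool goes at most 41.7 mm and 7.16 degrees, less where a joint would pass 70% of its speed; a pose out of reach is approached as far as the arm can. A call with a gripper value outside its range is refused whole. The fingers move at their own pace and stop on an object; the grip force is fixed at half the most. Time passes only in rows, so rows that do not move let the fingers close. It gives the time, the measured TCP pose, the force, the opening and the grip force at its end, in the units of the state.
- sense(): the state, without advancing time (a new reading comes with each control period).
- capture(name): name is "side" or "top" or "wrist"; returns (picture, depth): 480x640x3 uint8, red, green, blue; 480x640 float32, m along the optical axis (not along the pixel's ray), 0 where there is no reading.
- camera_params(name): a dict with "intrinsics" (3x3 intrinsics, pixels), "R" (3x3) and "t" (3): a world point X has camera coordinates R X + t; the wrist camera has in their place "tool_from_camera" (4x4, takes a point from camera to tool coordinates, whose origin is the TCP and whose axes are the flange's). Camera axes: x right, y down, z forward; pixel columns grow to the right and rows downward; lengths in m; the calibration is good to about 2 mm. A picture is of the moment at which its call begins: read the wrist's pose just before it. camera_params takes no time and is no camera call.
- finish_job(): hands the job in; it is judged then, once.
The state is a dict: "time_s": time; "joints": joint angles; "joint_velocities": joint speeds; "effort": joint torques, N m; "tcp_pos": TCP position; "ee_rot": TCP orientation; "wrist_force": force on the tool from outside, world axes, zero at the start; "moment": the same for the moment, N m; "gripper_width": opening from 0.0 (shut) to 1.0 (fully open); "gripper_force": force on a finger pad.
Only numpy, scipy, OpenCV 4.12 (cv2) and the standard library are available. Lean on these libraries where they do the work, as an engineer would, in place of code of your own. Each camera call takes 0.05 s, during which the arm holds its last target. There are 200 camera calls.

## Working session

There is one attempt and no reset: what is moved stays moved. The work goes in short steps, Python scripts to look and compute and a tool call to move; the robot and the scene stay as the last step left them, time stands still between calls to the robot, and variables do not carry over. Pictures are saved under pics/ and viewed, at most 10 in all, crops included, and the job is handed in when it is done.

Besides the shell and the picture viewer there is one more tool, called as name([rows], argument=value, ...), one row to a line, values as JSON. drive_tool: Moves the arm, as the interface text tells. Its arguments: {"type":"object","properties":{"rows":{"type":"array"}},"required":["rows"]}

```bash
mkdir -p pics; cat > h.py <<'E'
import numpy as np,cv2
from station import sense,capture,camera_params,finish_job
def cloud(name):
    img,d=capture(name);c=camera_params(name);K=np.array(c["intrinsics"])
    v,u=np.mgrid[:480,:640];p=np.stack([(u-K[0,2])/K[0,0]*d,(v-K[1,2])/K[1,1]*d,d],-1)
    W=(p-np.array(c["t"]))@np.array(c["R"])
    W[d==0]=np.nan
    return img,d,W
E
python3 - <<'E'
from h import *
s=sense();print(s["time_s"],s["tcp_pos"],np.round(s["ee_rot"],3).tolist(),s["gripper_width"])
for n in("side","top"):
    i,d,W=cloud(n);cv2.imwrite(f"pics/{n}0.png",i[...,::-1]);np.savez(f"{n}0.npz",i=i,W=W)
    print(n,(d>0).mean(), -np.array(camera_params(n)["R"]).T@camera_params(n)["t"])
E
```

```text
0.0 [0.27649785 0.55978577 0.19657915] [[0.897, -0.443, -0.001], [-0.443, -0.897, -0.002], [0.0, 0.002, -1.0]] 0.9990857068758987
side 0.995986328125 [ 0.34309643 -0.70794201  0.74094301]
top 0.99611328125 [ 0.34939602 -0.04888815  1.30485483]
```

View pics/top0.png

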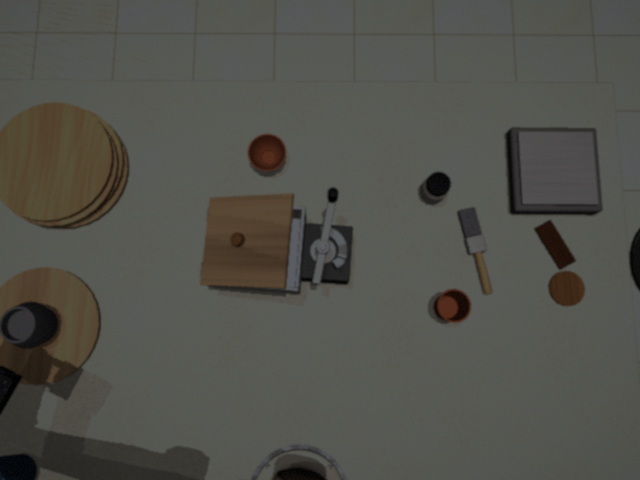

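View pics/side0.png

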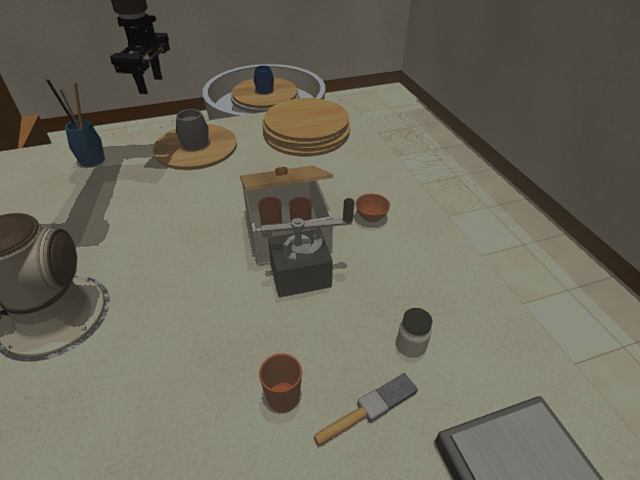

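The top view shows the open lid (200–295, 195–290), the steel block (302–352, 225–283) with its pale cam ring, the pivot near (322,250) and the knob at (333,194). The bowl is at (267,153), the jar at (436,186), the cup at (452,305) and the brush near (475,250). World +x is up in the picture and +y is left.

```bash
python3 - <<'E'
from h import *
T=np.load("top0.npz");W=T["W"];I=T["i"]
S=np.load("side0.npz");WS=S["W"]
for n,(u,v) in dict(knob=(333,194),pivot=(322,250),lidbtn=(237,239),bowl=(267,153),jar=(437,183),cup=(452,305),brush=(475,245),blk=(345,270),free1=(290,200),free2=(284,285)).items(): print(n,np.round(W[v,u],3))
def near(W,zl,zh,c,r):
    m=(W[...,2]>zl)&(W[...,2]<zh)&(np.hypot(W[...,0]-c[0],W[...,1]-c[1])<r);return m
pv=W[250,322]
m=near(W,.08,.09,pv,.12); P=W[m][:,:2].astype(np.float32)
print("block",len(P),cv2.minAreaRect(P))
# knob top
k=W[194,333]
for w,nm in((W,"top"),(WS,"side")):
    m=near(w,.185,.22,k,.03);print("knob",nm,m.sum(),w[m].mean(0),np.median(w[m],0),w[m].max(0),w[m].min(0))
# lid plane
m=np.zeros((480,640),bool);m[205:280,215:280]=1
P=W[m];P=P[~np.isnan(P[:,0])];c=P.mean(0);n=np.linalg.svd(P-c)[2][2];n*=np.sign(n[2])
for _ in range(3):
    P=P[abs((P-c)@n)<.004];c=P.mean(0);n=np.linalg.svd(P-c,full_matrices=False)[2][2];n*=np.sign(n[2])
print("lid n",n,c,"angle",np.arccos(n[2]),"hdir",np.degrees(np.arctan2(n[1],n[0])))
a=abs((W-c)@n)<.004
a&=np.hypot(W[...,0]-c[0],W[...,1]-c[1])<.17
a&=W[...,2]>.1
print("lid extent",[W[a][:,k].min() for k in range(3)],[W[a][:,k].max() for k in range(3)])
E
```

```text
knob [ 0.618 -0.067  0.198]
pivot [ 0.513 -0.045  0.151]
lidbtn [0.53  0.124 0.177]
bowl [0.763 0.086 0.007]
jar [ 0.672 -0.297  0.083]
cup [ 0.41  -0.337  0.007]
brush [ 0.544 -0.391  0.021]
blk [ 0.479 -0.095  0.086]
free1 [0.603 0.018 0.208]
free2 [0.437 0.027 0.209]
block 1563 ((0.512977123260498, -0.039221569895744324), (0.1434709131717682, 0.1788817197084427), 80.91299438476562)
knob top 102 [ 0.62128714 -0.06630389  0.19626288] [ 0.62119324 -0.06675284  0.19661699] [ 0.63319898 -0.05680627  0.20264754] [ 0.61176872 -0.0770068   0.18520113]
knob side 105 [ 0.61975795 -0.07130182  0.19467307] [ 0.62005296 -0.07220112  0.19657958] [ 0.63139433 -0.05761826  0.19972565] [ 0.61070572 -0.07953876  0.18539592]
lid n [0.03220054 0.45929957 0.8876976 ] [0.52561438 0.10491008 0.16777361] angle 0.47847609294493154 hdir 85.98967406813138
lid extent [np.float64(0.43250775500016375), np.float64(0.011961635476937491), np.float64(0.11294733523057783)] [np.float64(0.6291698267906686), np.float64(0.20849447681320604), np.float64(0.21562029209860348)]
```

Estimates: bin yaw ≈ −4°, pivot ≈ (0.5155, −0.048), knob ≈ (0.621, −0.069), lid angle ≈ 0.48. I'm moving to above the free part of the lid with the fingers shut.

drive_tool([
  {"tx": 2.4,"ty": 2.05,"tz": -0.6,"ax": 0,"ay": 0,"az": 0,"claw": 0},
  {"tx": 2.4,"ty": 2.05,"tz": -0.6,"ax": 0,"ay": 0,"az": 0,"claw": 0},
  {"tx": 2.4,"ty": 2.05,"tz": -0.6,"ax": 0,"ay": 0,"az": 0,"claw": 0},
  {"tx": 2.4,"ty": 2.05,"tz": -0.6,"ax": 0,"ay": 0,"az": 0,"claw": 0},
  {"tx": 2.4,"ty": 2.05,"tz": -0.6,"ax": 0,"ay": 0,"az": 0,"claw": 0},
  {"tx": 2.4,"ty": 2.05,"tz": -0.6,"ax": 0,"ay": 0,"az": 0,"claw": 0},
  {"tx": 2.4,"ty": 2.05,"tz": -0.6,"ax": 0,"ay": 0,"az": 0,"claw": 0},
  {"tx": 2.4,"ty": 2.05,"tz": -0.6,"ax": 0,"ay": 0,"az": 0,"claw": 0},
  {"tx": 2.4,"ty": 2.05,"tz": -0.6,"ax": 0,"ay": 0,"az": 0,"claw": 0},
  {"tx": 2.4,"ty": 2.05,"tz": -0.6,"ax": 0,"ay": 0,"az": 0,"claw": 0},
])

```text
time_s: 0.93
tcp_pos: [0.4012, 0.2685, 0.2576]
ee_rot: [[0.897, -0.443, -0.001], [-0.443, -0.897, -0.0], [-0.0, 0.001, -1.0]]
wrist_force: [0.1, -0.0, -0.8]
gripper_width: 0.326
gripper_force: 0.0
```

drive_tool([
  {"tx": 2.4,"ty": 2.05,"tz": 0,"ax": 0,"ay": 0,"az": 0,"claw": 0},
  {"tx": 2.4,"ty": 2.05,"tz": 0,"ax": 0,"ay": 0,"az": 0,"claw": 0},
  {"tx": 2.4,"ty": 2.05,"tz": 0,"ax": 0,"ay": 0,"az": 0,"claw": 0},
  {"tx": 2.4,"ty": 2.05,"tz": 0,"ax": 0,"ay": 0,"az": 0,"claw": 0},
  {"tx": 2.4,"ty": 2.05,"tz": 0,"ax": 0,"ay": 0,"az": 0,"claw": 0},
  {"tx": 2.4,"ty": 2.05,"tz": 0,"ax": 0,"ay": 0,"az": 0,"claw": 0},
  {"tx": 2.4,"ty": 2.05,"tz": 0,"ax": 0,"ay": 0,"az": 0,"claw": 0},
  {"tx": 2.4,"ty": 2.05,"tz": 0,"ax": 0,"ay": 0,"az": 0,"claw": 0},
])

```text
time_s: 1.6
tcp_pos: [0.5007, 0.0366, 0.2574]
ee_rot: [[0.897, -0.443, -0.001], [-0.443, -0.897, 0.0], [-0.001, 0.0, -1.0]]
wrist_force: [0.7, 0.2, 0.6]
gripper_width: 0.005
gripper_force: 0.0
```

drive_tool([
  {"az": 0.118,"claw": 0},
  {"az": 0.118,"claw": 0},
  {"az": 0.118,"claw": 0},
  {"az": 0.118,"claw": 0},
  {"az": 0.118,"claw": 0},
  {"az": 0.118,"claw": 0},
  {"az": 0.118,"claw": 0},
  {"az": 0.118,"claw": 0},
  {"az": 0.118,"claw": 0},
  {"az": 0.118,"claw": 0},
])

```text
invalid input at $.rows[0]: expected keys tx, ty, tz, ax, ay, az, claw
```

```bash
python3 - <<'E'
from h import *
s=sense();print(s["time_s"],s["tcp_pos"],np.round(s["ee_rot"],3).tolist(),s["joints"],s["wrist_force"])
i,d=capture("wrist");cv2.imwrite("pics/w1.png",i[...,::-1])
E
```

```text
1.6 [0.50067298 0.0366357  0.25735096] [[0.897, -0.443, -0.001], [-0.443, -0.897, 0.0], [-0.001, 0.0, -1.0]] [ 2.27344545e+01  7.67399777e+00 -1.05170351e+01 -1.79899305e-02
 -7.18445899e+01  4.09851579e+01] [0.73661345 0.16978606 0.61932039]
```

drive_tool([
  {"tx": 0,"ty": 0,"tz": 0,"ax": 0,"ay": 0,"az": 0.118,"claw": 0},
  {"tx": 0,"ty": 0,"tz": 0,"ax": 0,"ay": 0,"az": 0.118,"claw": 0},
  {"tx": 0,"ty": 0,"tz": 0,"ax": 0,"ay": 0,"az": 0.118,"claw": 0},
  {"tx": 0,"ty": 0,"tz": 0,"ax": 0,"ay": 0,"az": 0.118,"claw": 0},
  {"tx": 0,"ty": 0,"tz": 0,"ax": 0,"ay": 0,"az": 0.118,"claw": 0},
  {"tx": 0,"ty": 0,"tz": 0,"ax": 0,"ay": 0,"az": 0.118,"claw": 0},
  {"tx": 0,"ty": 0,"tz": 0,"ax": 0,"ay": 0,"az": 0.118,"claw": 0},
  {"tx": 0,"ty": 0,"tz": 0,"ax": 0,"ay": 0,"az": 0.118,"claw": 0},
  {"tx": 0,"ty": 0,"tz": 0,"ax": 0,"ay": 0,"az": 0.118,"claw": 0},
  {"tx": 0,"ty": 0,"tz": 0,"ax": 0,"ay": 0,"az": 0.118,"claw": 0},
])

```text
time_s: 2.48
tcp_pos: [0.5003, 0.0382, 0.2572]
ee_rot: [[-0.074, -0.997, -0.001], [-0.997, 0.074, -0.0], [0.0, 0.001, -1.0]]
wrist_force: [0.1, 0.5, 0.9]
gripper_width: 0.001
gripper_force: 0.0
```

```bash
python3 - <<'E'
from h import *
i,d,W=cloud("top");c=i[170:310,190:370,::-1];cv2.imwrite("pics/top1.png",cv2.convertScaleAbs(cv2.resize(c,None,fx=4,fy=4,interpolation=cv2.INTER_CUBIC),alpha=1.6))
s=sense();print(s["joints"])
E
```

```text
[ 2.29253443e+01  7.66470753e+00 -1.05549206e+01 -2.29158492e-02
 -7.18498762e+01 -2.73705852e+01]
```

View pics/top1.png

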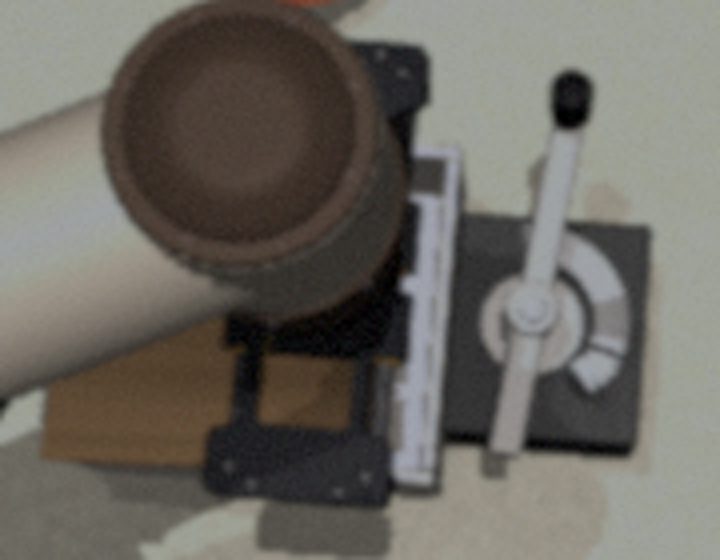

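The close-up shows the ring around the pivot at about (533,312): a light shelf, a darker ramp and crest down to (610,350), then the notch near (598,372), about 115–125° clockwise of the bin's +x. The gripper is clear of the knob, so I'm pressing the lid.

drive_tool([
  {"tx": 0,"ty": 0,"tz": 1.5,"ax": 0,"ay": 0,"az": 0,"claw": 0},
  {"tx": 0,"ty": 0,"tz": 1.5,"ax": 0,"ay": 0,"az": 0,"claw": 0},
  {"tx": 0,"ty": 0,"tz": 1.5,"ax": 0,"ay": 0,"az": 0,"claw": 0},
  {"tx": 0,"ty": 0,"tz": 1,"ax": 0,"ay": 0,"az": 0,"claw": 0},
  {"tx": 0,"ty": 0,"tz": 1,"ax": 0,"ay": 0,"az": 0,"claw": 0},
  {"tx": 0,"ty": 0,"tz": 1,"ax": 0,"ay": 0,"az": 0,"claw": 0},
  {"tx": 0,"ty": 0,"tz": 1,"ax": 0,"ay": 0,"az": 0,"claw": 0},
  {"tx": 0,"ty": 0,"tz": 1,"ax": 0,"ay": 0,"az": 0,"claw": 0},
  {"tx": 0,"ty": 0,"tz": 1,"ax": 0,"ay": 0,"az": 0,"claw": 0},
  {"tx": 0,"ty": 0,"tz": 1,"ax": 0,"ay": 0,"az": 0,"claw": 0},
])

```text
time_s: 3.37
tcp_pos: [0.501, 0.0382, 0.1421]
ee_rot: [[-0.068, -0.998, 0.001], [-0.998, 0.068, -0.0], [-0.0, -0.001, -1.0]]
wrist_force: [-0.6, -1.2, 1.9]
gripper_width: 0.005
gripper_force: 1.0
```

drive_tool([
  {"tx": 0,"ty": 0,"tz": 0.5,"ax": 0,"ay": 0,"az": 0,"claw": 0},
  {"tx": 0,"ty": 0,"tz": 0.5,"ax": 0,"ay": 0,"az": 0,"claw": 0},
  {"tx": 0,"ty": 0,"tz": 0.5,"ax": 0,"ay": 0,"az": 0,"claw": 0},
  {"tx": 0,"ty": 0,"tz": 0.3,"ax": 0,"ay": 0,"az": 0,"claw": 0},
  {"tx": 0,"ty": 0,"tz": 0,"ax": 0,"ay": 0,"az": 0,"claw": 0},
])

```text
time_s: 3.78
tcp_pos: [0.5004, 0.0382, 0.1239]
ee_rot: [[-0.068, -0.998, -0.001], [-0.998, 0.068, -0.0], [0.0, 0.001, -1.0]]
wrist_force: [0.2, -0.3, -0.3]
gripper_width: -0.001
gripper_force: 0.0
```

drive_tool([
  {"tx": 0,"ty": 0,"tz": 0.2,"ax": 0,"ay": 0,"az": 0,"claw": 0},
  {"tx": 0,"ty": 0,"tz": 0.2,"ax": 0,"ay": 0,"az": 0,"claw": 0},
  {"tx": 0,"ty": 0,"tz": 0,"ax": 0,"ay": 0,"az": 0,"claw": 0},
])

```text
time_s: 4.03
tcp_pos: [0.5008, 0.0382, 0.1205]
ee_rot: [[-0.068, -0.998, 0.0], [-0.998, 0.068, 0.0], [-0.0, -0.0, -1.0]]
wrist_force: [-0.3, -0.3, 0.3]
gripper_width: 0.006
gripper_force: 0.2
```

drive_tool([
  {"tx": 0,"ty": 0,"tz": 0.1,"ax": 0,"ay": 0,"az": 0,"claw": 0},
  {"tx": 0,"ty": 0,"tz": 0,"ax": 0,"ay": 0,"az": 0,"claw": 0},
])

```text
time_s: 4.2
tcp_pos: [0.5008, 0.0382, 0.1197]
ee_rot: [[-0.068, -0.998, 0.0], [-0.998, 0.068, 0.0], [-0.0, -0.0, -1.0]]
wrist_force: [-0.4, 0.0, 0.8]
gripper_width: -0.0
gripper_force: 0.5
```

drive_tool([
  {"tx": 0,"ty": 0,"tz": 0.15,"ax": 0,"ay": 0,"az": 0,"claw": 0},
  {"tx": 0,"ty": 0,"tz": 0.1,"ax": 0,"ay": 0,"az": 0,"claw": 0},
])

```text
time_s: 4.37
tcp_pos: [0.5008, 0.0382, 0.1172]
ee_rot: [[-0.068, -0.998, 0.0], [-0.998, 0.068, 0.0], [-0.0, -0.0, -1.0]]
wrist_force: [1.1, -0.8, 1.2]
gripper_width: 0.006
gripper_force: 0.8
```

```bash
python3 - <<'E'
from h import *
print(sense()["wrist_force"])
i,d,W=cloud("top")
m=(abs(W[...,0]-.525)<.12)&(W[...,1]>-.02)&(W[...,1]<.22)&(W[...,2]>.1)&(W[...,2]<.2)&(i[...,0].astype(int)-i[...,2]>25)
P=W[m];print(len(P),np.percentile(P[:,2],[5,50,95]))
q=np.linalg.lstsq(np.c_[P[:,:2],np.ones(len(P))],P[:,2],rcond=None)[0];print(q)
E
```

```text
[ 1.11401172 -0.79231789  1.19864597]
1305 [0.11827771 0.12708635 0.14788216]
[-0.01022984 -0.137869    0.15135316]
```

drive_tool([
  {"tx": 0,"ty": 0,"tz": 0.1,"ax": 0,"ay": 0,"az": 0,"claw": 0},
  {"tx": 0,"ty": 0,"tz": 0.1,"ax": 0,"ay": 0,"az": 0,"claw": 0},
  {"tx": 0,"ty": 0,"tz": 0,"ax": 0,"ay": 0,"az": 0,"claw": 0},
])

```text
time_s: 4.67
tcp_pos: [0.5007, 0.0382, 0.115]
ee_rot: [[-0.068, -0.998, 0.0], [-0.998, 0.068, 0.0], [-0.0, -0.0, -1.0]]
wrist_force: [0.6, -0.6, 0.7]
gripper_width: 0.005
gripper_force: 0.4
```

```bash
python3 - <<'E'
from h import *
print(sense()["wrist_force"])
i,d,W=cloud("top")
m=(abs(W[...,0]-.525)<.12)&(W[...,1]>-.02)&(W[...,1]<.22)&(W[...,2]>.1)&(W[...,2]<.2)&(i[...,0].astype(int)-i[...,2]>25)
P=W[m]
for k in range(4):
    q=np.linalg.lstsq(np.c_[P[:,:2],np.ones(len(P))],P[:,2],rcond=None)[0];r=np.c_[P[:,:2],np.ones(len(P))]@q-P[:,2];P=P[abs(r)<max(.004,r.std())];print(q,len(P),P[:,1].min(),P[:,1].max())
E
```

```text
[ 0.61913921 -0.64558112  0.71526651]
[-0.00779997 -0.12691682  0.14752798] 1264 -0.00765114682657825 0.19406918104965623
[-0.00712399 -0.12733094  0.14719581] 1262 -0.00765114682657825 0.19406918104965623
[-0.00696955 -0.12740297  0.14711926] 1262 -0.00765114682657825 0.19406918104965623
[-0.00696955 -0.12740297  0.14711926] 1262 -0.00765114682657825 0.19406918104965623
```

```bash
python3 - <<'E'
from h import *
i,d,W=cloud("side");cv2.imwrite("pics/side2.png",cv2.convertScaleAbs(cv2.resize(i[130:310,180:420,::-1],None,fx=3,fy=3,interpolation=cv2.INTER_CUBIC),alpha=1.4))
for u in(255,265,275,310,320):print([np.round(W[v,u],3).tolist() for v in (175,185,195,205)])
E
```

```text
[[0.479, 0.194, 0.119], [0.449, 0.009, 0.223], [0.46, 0.1, 0.13], [0.45, 0.054, 0.138]]
[[0.472, 0.016, 0.238], [0.468, 0.002, 0.224], [0.481, 0.092, 0.131], [0.471, 0.047, 0.138]]
[[0.492, 0.014, 0.235], [0.488, 0.003, 0.219], [0.492, 0.03, 0.173], [0.49, 0.029, 0.147]]
[[0.562, 0.004, 0.226], [0.59, 0.095, 0.132], [0.577, 0.054, 0.135], [0.565, 0.014, 0.14]]
[[0.581, -0.004, 0.228], [0.613, 0.089, 0.132], [0.598, 0.045, 0.137], [0.585, 0.005, 0.142]]
```

View pics/side2.png

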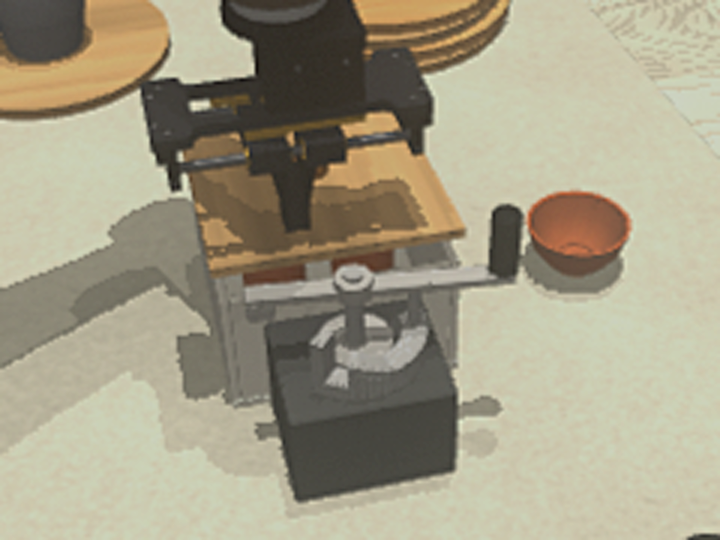

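The side view shows the shut fingertips resting on the lid, which is still about 0.13 rad open. The real tips sit about 20 mm higher than the reported TCP (tip at crop (298,228)). I'll keep pressing and check force and lid slope.

drive_tool([
  {"tx": 0,"ty": 0,"tz": 0.4,"ax": 0,"ay": 0,"az": 0,"claw": 0},
  {"tx": 0,"ty": 0,"tz": 0.4,"ax": 0,"ay": 0,"az": 0,"claw": 0},
  {"tx": 0,"ty": 0,"tz": 0.4,"ax": 0,"ay": 0,"az": 0,"claw": 0},
  {"tx": 0,"ty": 0,"tz": 0.2,"ax": 0,"ay": 0,"az": 0,"claw": 0},
])

```text
time_s: 5.1
tcp_pos: [0.5005, 0.0381, 0.1004]
ee_rot: [[-0.068, -0.998, -0.001], [-0.998, 0.068, -0.0], [0.0, 0.001, -1.0]]
wrist_force: [-0.2, -1.1, 1.3]
gripper_width: 0.006
gripper_force: 0.8
```

drive_tool([
  {"tx": 0,"ty": 0,"tz": 0.2,"ax": 0,"ay": 0,"az": 0,"claw": 0},
  {"tx": 0,"ty": 0,"tz": 0.1,"ax": 0,"ay": 0,"az": 0,"claw": 0},
])

```text
time_s: 5.27
tcp_pos: [0.5004, 0.0381, 0.0977]
ee_rot: [[-0.068, -0.998, -0.001], [-0.998, 0.068, -0.0], [0.0, 0.001, -1.0]]
wrist_force: [-0.1, -1.7, 2.4]
gripper_width: 0.004
gripper_force: 0.8
```

```bash
cat >> h.py <<'E'
def lid():
    i,d,W=cloud("top")
    m=(abs(W[...,0]-.525)<.12)&(W[...,1]>-.02)&(W[...,1]<.22)&(W[...,2]>.1)&(W[...,2]<.2)&(i[...,0].astype(int)-i[...,2]>25)
    P=W[m]
    for k in range(4):
        q=np.linalg.lstsq(np.c_[P[:,:2],np.ones(len(P))],P[:,2],rcond=None)[0];r=np.c_[P[:,:2],np.ones(len(P))]@q-P[:,2];P=P[abs(r)<max(.004,r.std())]
    print("lid",q,len(P),np.array([.521,.038,1])@q)
E
python3 -c "
from h import *
print(sense()['wrist_force']);lid()"
```

```text
[-0.14283414 -1.6537412   2.44369138]
lid [ 0.00074621 -0.02455019  0.12283841] 1351 0.12229428319580564
```

drive_tool([
  {"tx": 0,"ty": 0,"tz": 0.15,"ax": 0,"ay": 0,"az": 0,"claw": 0},
  {"tx": 0,"ty": 0,"tz": 0.15,"ax": 0,"ay": 0,"az": 0,"claw": 0},
])

```text
time_s: 5.48
tcp_pos: [0.5005, 0.0381, 0.0951]
ee_rot: [[-0.068, -0.998, -0.0], [-0.998, 0.068, -0.0], [0.0, 0.0, -1.0]]
wrist_force: [-0.2, -1.8, 1.5]
gripper_width: 0.008
gripper_force: 0.8
```

drive_tool([
  {"tx": 0,"ty": 0,"tz": 0.15,"ax": 0,"ay": 0,"az": 0,"claw": 0},
  {"tx": 0,"ty": 0,"tz": 0,"ax": 0,"ay": 0,"az": 0,"claw": 0},
])

```text
time_s: 5.65
tcp_pos: [0.5005, 0.0382, 0.0935]
ee_rot: [[-0.068, -0.998, -0.0], [-0.998, 0.068, 0.0], [-0.0, 0.0, -1.0]]
wrist_force: [-0.3, -0.7, 0.0]
gripper_width: 0.002
gripper_force: 0.6
```

```bash
python3 -c "
from h import *
print(sense()['wrist_force']);lid()"
```

```text
[-0.28893757 -0.7226205   0.00643472]
lid [0.00162337 0.00018077 0.11745263] 1372 0.11830527572590735
```

drive_tool([
  {"tx": 0,"ty": 0,"tz": 0.1,"ax": 0,"ay": 0,"az": 0,"claw": 0},
  {"tx": 0,"ty": 0,"tz": 0.1,"ax": 0,"ay": 0,"az": 0,"claw": 0},
])

```text
time_s: 5.87
tcp_pos: [0.5007, 0.0382, 0.0933]
ee_rot: [[-0.067, -0.998, 0.0], [-0.998, 0.067, -0.001], [0.001, -0.0, -1.0]]
wrist_force: [-7.0, 0.5, 17.5]
gripper_width: 0.009
gripper_force: 9.0
```

drive_tool([
  {"tx": 0,"ty": 0,"tz": 0.05,"ax": 0,"ay": 0,"az": 0,"claw": 0},
  {"tx": 0,"ty": 0,"tz": 0,"ax": 0,"ay": 0,"az": 0,"claw": 0},
])

```text
time_s: 6.03
tcp_pos: [0.5007, 0.0382, 0.0933]
ee_rot: [[-0.067, -0.998, 0.0], [-0.998, 0.067, -0.0], [0.0, -0.001, -1.0]]
wrist_force: [-5.0, -0.3, 14.6]
gripper_width: 0.005
gripper_force: 7.4
```

```bash
python3 -c "
from h import *
print(sense()['wrist_force']);lid()"
```

```text
[-5.0139903  -0.30218293 14.64062007]
lid [0.00091834 0.0003283  0.11775525] 1391 0.11824617616094679
```

The lid is shut: force has risen to 15 N and the slope is zero. Next I lift, go above the knob, turn the closing axis across the bar and open the fingers to a loose cage.

drive_tool([
  {"tx": 0,"ty": 0,"tz": -1.5,"ax": 0,"ay": 0,"az": 0,"claw": 0},
  {"tx": 0,"ty": 0,"tz": -3,"ax": 0,"ay": 0,"az": 0,"claw": 0},
  {"tx": 0,"ty": 0,"tz": -3,"ax": 0,"ay": 0,"az": 0,"claw": 0},
  {"tx": 0,"ty": 0,"tz": -3,"ax": 0,"ay": 0,"az": 0,"claw": 0},
  {"tx": 0,"ty": 0,"tz": -3,"ax": 0,"ay": 0,"az": 0,"claw": 0},
  {"tx": 2,"ty": -2.54,"tz": 0,"ax": 0,"ay": 0,"az": 0,"claw": 3.4},
  {"tx": 2,"ty": -2.54,"tz": 0,"ax": 0,"ay": 0,"az": 0,"claw": 3.4},
  {"tx": 2,"ty": -2.54,"tz": 0,"ax": 0,"ay": 0,"az": 0,"claw": 3.4},
  {"tx": 2,"ty": -2.54,"tz": 0,"ax": 0,"ay": 0,"az": 0,"claw": 3.4},
  {"tx": 1.9,"ty": -2.54,"tz": 0,"ax": 0,"ay": 0,"az": 0,"claw": 3.4},
])

```text
time_s: 6.92
tcp_pos: [0.6217, -0.07, 0.2258]
ee_rot: [[-0.068, -0.998, 0.0], [-0.998, 0.068, 0.001], [-0.001, -0.0, -1.0]]
wrist_force: [0.8, 0.0, -0.6]
gripper_width: 0.298
gripper_force: 0.0
```

drive_tool([
  {"tx": 0,"ty": 0,"tz": 0,"ax": 0,"ay": 0,"az": -0.12,"claw": 3.4},
  {"tx": 0,"ty": 0,"tz": 0,"ax": 0,"ay": 0,"az": -0.12,"claw": 3.4},
  {"tx": 0,"ty": 0,"tz": 0,"ax": 0,"ay": 0,"az": -0.12,"claw": 3.4},
  {"tx": 0,"ty": 0,"tz": 0,"ax": 0,"ay": 0,"az": -0.12,"claw": 3.4},
  {"tx": 0,"ty": 0,"tz": 0,"ax": 0,"ay": 0,"az": -0.12,"claw": 3.4},
  {"tx": 0,"ty": 0,"tz": 0,"ax": 0,"ay": 0,"az": -0.12,"claw": 3.4},
  {"tx": 0,"ty": 0,"tz": 0,"ax": 0,"ay": 0,"az": -0.12,"claw": 3.4},
  {"tx": 0,"ty": 0,"tz": 0,"ax": 0,"ay": 0,"az": -0.12,"claw": 3.4},
  {"tx": 0,"ty": 0,"tz": 0,"ax": 0,"ay": 0,"az": -0.12,"claw": 3.4},
  {"tx": 0,"ty": 0,"tz": 0,"ax": 0,"ay": 0,"az": -0.12,"claw": 3.4},
])

```text
time_s: 7.75
tcp_pos: [0.6207, -0.0688, 0.2255]
ee_rot: [[0.908, -0.419, -0.0], [-0.419, -0.908, 0.001], [-0.001, -0.0, -1.0]]
wrist_force: [-0.1, 0.0, -0.6]
gripper_width: 0.392
gripper_force: 0.0
```

drive_tool([
  {"tx": 0,"ty": 0,"tz": 0,"ax": 0,"ay": 0,"az": -0.12,"claw": 3.4},
  {"tx": 0,"ty": 0,"tz": 0,"ax": 0,"ay": 0,"az": -0.12,"claw": 3.4},
  {"tx": 0,"ty": 0,"tz": 0,"ax": 0,"ay": 0,"az": 0,"claw": 3.4},
])

```text
time_s: 8.0
tcp_pos: [0.6207, -0.0688, 0.2256]
ee_rot: [[0.981, -0.195, -0.0], [-0.195, -0.981, 0.001], [-0.0, -0.0, -1.0]]
wrist_force: [0.2, 0.6, -0.3]
gripper_width: 0.392
gripper_force: 0.0
```

```bash
python3 - <<'E'
from h import *
s=sense();print(s["tcp_pos"],np.round(s["ee_rot"],3).tolist(),s["gripper_width"],s["joints"])
i,d=capture("wrist");c=camera_params("wrist");print(np.round(c["tool_from_camera"],3).tolist())
i2,_,W=cloud("side");np.savez("s3.npz",W=W,i=i2)
a=i[...,::-1];b=cv2.resize(i2[120:280,240:440,::-1],(600,480))
cv2.imwrite("pics/c3.png",cv2.convertScaleAbs(cv2.resize(np.hstack([a,b]),(800,310)),alpha=1.5))
lid()
k=np.array([.6205,-.069])
m=(np.hypot(W[...,0]-k[0],W[...,1]-k[1])<.06)&(W[...,2]>.15);v,u=np.nonzero(m)
for r in range(v.min(),v.max(),2):
    w=W[r][m[r]]; print(r,len(w),np.round(np.percentile(w[:,2],[0,50,100]),3) if len(w) else'')
E
```

```text
[ 0.62066847 -0.06883032  0.22558964] [[0.981, -0.195, -0.0], [-0.195, -0.981, 0.001], [-0.0, -0.0, -1.0]] 0.3916841356330722 [ 8.47974876e+00  2.10431145e+01  2.98076330e+00 -3.60863199e-02
 -7.19527911e+01  7.02592017e+01]
[[0.001, -0.952, -0.306, 0.085], [1.0, 0.001, 0.0, 0.0], [0.0, -0.306, 0.952, -0.186], [0.0, 0.0, 0.0, 1.0]]
lid [ 0.00076358 -0.00063983  0.11795849] 2708 0.11833200084121427
0 68 [0.56  0.574 0.576]
2 68 [0.557 0.571 0.573]
4 67 [0.555 0.569 0.571]
6 66 [0.551 0.566 0.569]
8 66 [0.549 0.564 0.566]
10 64 [0.546 0.561 0.563]
12 66 [0.542 0.559 0.561]
14 65 [0.539 0.556 0.558]
16 63 [0.536 0.553 0.556]
18 62 [0.533 0.551 0.553]
20 61 [0.528 0.548 0.551]
22 58 [0.527 0.546 0.548]
24 57 [0.534 0.543 0.546]
26 56 [0.531 0.541 0.543]
28 56 [0.529 0.538 0.54 ]
30 56 [0.526 0.535 0.538]
32 58 [0.518 0.533 0.535]
34 59 [0.519 0.53  0.532]
36 61 [0.515 0.527 0.53 ]
38 60 [0.514 0.524 0.527]
40 58 [0.512 0.521 0.524]
42 57 [0.511 0.519 0.521]
44 54 [0.506 0.517 0.519]
46 54 [0.502 0.514 0.517]
48 53 [0.501 0.512 0.514]
50 54 [0.498 0.507 0.511]
52 53 [0.496 0.504 0.507]
54
[... 1290 characters left out ...]
.345]
152 3 [0.332 0.338 0.344]
154 3 [0.329 0.334 0.34 ]
156 1 [0.33 0.33 0.33]
158 1 [0.326 0.326 0.326]
160 0 
162 1 [0.324 0.324 0.324]
164 0 
166 0 
168 0 
170 0 
172 0 
174 0 
176 12 [0.277 0.278 0.279]
178 12 [0.271 0.273 0.275]
180 13 [0.266 0.268 0.269]
182 13 [0.262 0.264 0.265]
184 12 [0.258 0.259 0.261]
186 12 [0.253 0.254 0.256]
188 0 
190 0 
192 0 
194 0 
196 0 
198 3 [0.198 0.198 0.199]
200 10 [0.197 0.199 0.2  ]
202 11 [0.194 0.198 0.201]
204 10 [0.193 0.196 0.199]
206 10 [0.188 0.192 0.193]
208 10 [0.184 0.186 0.188]
210 10 [0.178 0.181 0.185]
212 10 [0.169 0.176 0.18 ]
214 11 [0.165 0.171 0.174]
216 11 [0.16  0.165 0.168]
218 10 [0.154 0.16  0.162]
220 9 [0.152 0.155 0.158]
```

View pics/c3.png

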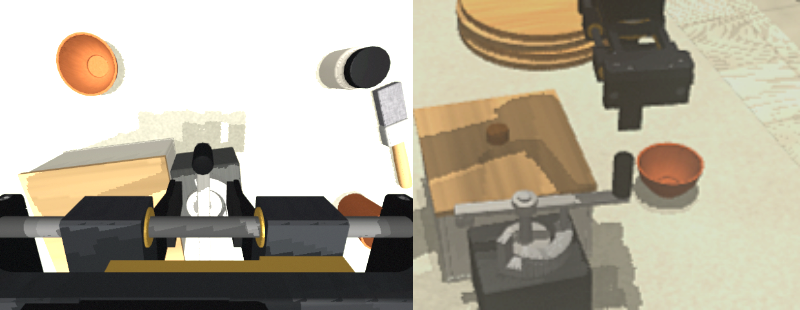

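The wrist view shows the knob at (203,158) centred between the fingers at about 172 and 235. The tips are really about 25 mm above the reported TCP, so I descend until they are around z = 0.172, beside the knob.

drive_tool([
  {"tx": 0,"ty": 0,"tz": 1.5,"ax": 0,"ay": 0,"az": 0,"claw": 3.4},
  {"tx": 0,"ty": 0,"tz": 1.5,"ax": 0,"ay": 0,"az": 0,"claw": 3.4},
  {"tx": 0,"ty": 0,"tz": 1.5,"ax": 0,"ay": 0,"az": 0,"claw": 3.4},
  {"tx": 0,"ty": 0,"tz": 1.5,"ax": 0,"ay": 0,"az": 0,"claw": 3.4},
  {"tx": 0,"ty": 0,"tz": 1.5,"ax": 0,"ay": 0,"az": 0,"claw": 3.4},
  {"tx": 0,"ty": 0,"tz": 0.4,"ax": 0,"ay": 0,"az": 0,"claw": 3.4},
  {"tx": 0,"ty": 0,"tz": 0,"ax": 0,"ay": 0,"az": 0,"claw": 3.4},
])

```text
time_s: 8.73
tcp_pos: [0.6198, -0.0692, 0.1457]
ee_rot: [[0.98, -0.199, -0.003], [-0.199, -0.98, -0.0], [-0.003, 0.001, -1.0]]
wrist_force: [0.5, 0.1, 0.3]
gripper_width: 0.393
gripper_force: 0.0
```

```bash
python3 - <<'E'
from h import *
s=sense();print(s["tcp_pos"],s["wrist_force"])
i,d=capture("wrist");i2,_,W=cloud("side")
cv2.imwrite("pics/c4.png",cv2.convertScaleAbs(cv2.resize(np.hstack([i[...,::-1],cv2.resize(i2[120:280,240:440,::-1],(600,480))]),(800,310)),alpha=1.5))
E
```

```text
[ 0.61979196 -0.06923759  0.14567711] [0.48339382 0.06159662 0.32425683]
```

View pics/c4.png

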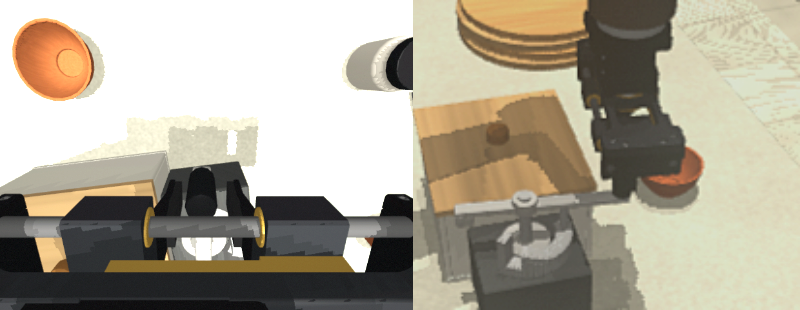

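drive_tool([
  {"tx": -0.01,"ty": 0.52,"tz": 0,"ax": 0,"ay": 0,"az": 0.05,"claw": 3.4},
  {"tx": -0.01,"ty": 0.52,"tz": 0,"ax": 0,"ay": 0,"az": 0.05,"claw": 3.4},
  {"tx": -0.01,"ty": 0.52,"tz": 0,"ax": 0,"ay": 0,"az": 0.05,"claw": 3.4},
  {"tx": -0.01,"ty": 0.52,"tz": 0,"ax": 0,"ay": 0,"az": 0.05,"claw": 3.4},
  {"tx": -0.01,"ty": 0.52,"tz": 0,"ax": 0,"ay": 0,"az": 0.05,"claw": 3.4},
  {"tx": -0.01,"ty": 0.52,"tz": 0,"ax": 0,"ay": 0,"az": 0.05,"claw": 3.4},
  {"tx": -0.01,"ty": 0.52,"tz": 0,"ax": 0,"ay": 0,"az": 0.05,"claw": 3.4},
  {"tx": -0.01,"ty": 0.52,"tz": 0,"ax": 0,"ay": 0,"az": 0.05,"claw": 3.4},
])

```text
time_s: 9.5
tcp_pos: [0.6064, -0.1062, 0.1487]
ee_rot: [[0.825, -0.566, 0.005], [-0.566, -0.825, 0.002], [0.003, -0.004, -1.0]]
wrist_force: [0.8, 8.4, 1.7]
gripper_width: 0.39
gripper_force: 3.3
```

```bash
cat >> h.py <<'E'
PV=np.array([.5155,-.048])
def st():
    s=sense();R=np.array(s["ee_rot"]);p=np.array(s["tcp_pos"]);d=p[:2]-PV
    print(round(s["time_s"],2),"tcp",np.round(p,4),"R",np.hypot(*d).round(4),"clk(bin) pos",round(-np.arctan2(d[1],d[0])-.07,3),"tool",round(-np.arctan2(R[1,0],R[0,0])-.07,3),"Ftan",np.round(R.T@np.array(s["wrist_force"]),1))
def bar():
    # nose end & hub heights from the side camera: bar is light grey, above the block
    i,d,W=cloud("side")
    q=W-np.r_[PV,0];r=np.hypot(q[...,0],q[...,1])
    i=i.astype(int);sat=i.max(-1)-i.min(-1)
    m=(r>.02)&(r<.078)&(W[...,2]>.132)&(W[...,2]<.17)&(sat<25)
    P=W[m]; q=q[m]
    if len(P): 
        a=np.arctan2(q[:,1],q[:,0]);C=np.cov(q[:,:2].T);w,V=np.linalg.eigh(C);v=V[:,1]
        print("bar n",len(P),"z",np.round(np.percentile(P[:,2],[10,50,90]),4),"axis clk(bin)",round((-np.arctan2(v[1],v[0])-.07)%np.pi,3))
E
python3 -c "
from h import *
st();bar();lid()"
```

```text
9.5 tcp [ 0.6064 -0.1062  0.1487] R 0.108 clk(bin) pos 0.5 tool 0.531 Ftan [-4.1 -7.4 -1.7]
bar n 428 z [0.1396 0.1466 0.1484] axis clk(bin) 0.447
lid [3.76813153e-04 9.50069129e-05 1.18257022e-01] 2314 0.11845695215757744
```

drive_tool([
  {"tx": -0.01,"ty": 0.52,"tz": 0,"ax": 0,"ay": 0,"az": 0.05,"claw": 3.4},
  {"tx": -0.01,"ty": 0.52,"tz": 0,"ax": 0,"ay": 0,"az": 0.05,"claw": 3.4},
  {"tx": -0.01,"ty": 0.52,"tz": 0,"ax": 0,"ay": 0,"az": 0.05,"claw": 3.4},
  {"tx": -0.01,"ty": 0.52,"tz": 0,"ax": 0,"ay": 0,"az": 0.05,"claw": 3.4},
  {"tx": -0.01,"ty": 0.52,"tz": 0,"ax": 0,"ay": 0,"az": 0.05,"claw": 3.4},
  {"tx": -0.01,"ty": 0.52,"tz": 0,"ax": 0,"ay": 0,"az": 0.05,"claw": 3.4},
  {"tx": -0.01,"ty": 0.52,"tz": 0,"ax": 0,"ay": 0,"az": 0.05,"claw": 3.4},
  {"tx": -0.01,"ty": 0.52,"tz": 0,"ax": 0,"ay": 0,"az": 0.05,"claw": 3.4},
])

```text
time_s: 10.27
tcp_pos: [0.5777, -0.1359, 0.1491]
ee_rot: [[0.541, -0.841, 0.006], [-0.841, -0.541, 0.0], [0.003, -0.005, -1.0]]
wrist_force: [3.5, 3.7, -0.5]
gripper_width: 0.396
gripper_force: 2.5
```

```bash
python3 -c "
from h import *
st();bar()"
```

```text
10.27 tcp [ 0.5777 -0.1359  0.1491] R 0.1077 clk(bin) pos 0.885 tool 0.929 Ftan [-1.2 -4.9  0.5]
bar n 262 z [0.1361 0.146  0.148 ] axis clk(bin) 0.91
```

drive_tool([
  {"tx": -0.01,"ty": 0.32,"tz": 0,"ax": 0,"ay": 0,"az": 0.03,"claw": 3.4},
  {"tx": -0.01,"ty": 0.32,"tz": 0,"ax": 0,"ay": 0,"az": 0.03,"claw": 3.4},
  {"tx": -0.01,"ty": 0.32,"tz": 0,"ax": 0,"ay": 0,"az": 0.03,"claw": 3.4},
  {"tx": -0.01,"ty": 0.32,"tz": 0,"ax": 0,"ay": 0,"az": 0.03,"claw": 3.4},
  {"tx": -0.01,"ty": 0.32,"tz": 0,"ax": 0,"ay": 0,"az": 0.03,"claw": 3.4},
  {"tx": -0.01,"ty": 0.32,"tz": 0,"ax": 0,"ay": 0,"az": 0.03,"claw": 3.4},
  {"tx": -0.01,"ty": 0.32,"tz": 0,"ax": 0,"ay": 0,"az": 0.03,"claw": 3.4},
  {"tx": -0.01,"ty": 0.32,"tz": 0,"ax": 0,"ay": 0,"az": 0.03,"claw": 3.4},
])

```text
time_s: 10.98
tcp_pos: [0.5547, -0.1473, 0.1488]
ee_rot: [[0.327, -0.945, 0.006], [-0.945, -0.327, -0.001], [0.003, -0.005, -1.0]]
wrist_force: [4.2, 1.3, 0.7]
gripper_width: 0.393
gripper_force: 2.1
```

```bash
python3 -c "
from h import *
st();bar()"
```

```text
10.98 tcp [ 0.5547 -0.1473  0.1488] R 0.1067 clk(bin) pos 1.125 tool 1.168 Ftan [ 0.1 -4.5 -0.7]
bar n 83 z [0.133  0.1465 0.1483] axis clk(bin) 0.918
```

drive_tool([
  {"tx": -0.01,"ty": 0.27,"tz": 0,"ax": 0,"ay": 0,"az": 0.025,"claw": 3.4},
  {"tx": 0,"ty": 0.27,"tz": 0,"ax": 0,"ay": 0,"az": 0.025,"claw": 3.4},
  {"tx": -0.01,"ty": 0.27,"tz": 0,"ax": 0,"ay": 0,"az": 0.025,"claw": 3.4},
  {"tx": 0,"ty": 0.27,"tz": 0,"ax": 0,"ay": 0,"az": 0.025,"claw": 3.4},
  {"tx": -0.01,"ty": 0.27,"tz": 0,"ax": 0,"ay": 0,"az": 0.025,"claw": 3.4},
  {"tx": 0,"ty": 0.27,"tz": 0,"ax": 0,"ay": 0,"az": 0.025,"claw": 3.4},
  {"tx": -0.01,"ty": 0.27,"tz": 0,"ax": 0,"ay": 0,"az": 0.025,"claw": 3.4},
])

```text
time_s: 11.62
tcp_pos: [0.5371, -0.1514, 0.1488]
ee_rot: [[0.155, -0.988, 0.008], [-0.988, -0.155, -0.0], [0.002, -0.008, -1.0]]
wrist_force: [8.0, 2.5, 5.4]
gripper_width: 0.393
gripper_force: 4.1
```

```bash
python3 -c "
from h import *
st();bar()"
```

```text
11.62 tcp [ 0.5371 -0.1514  0.1488] R 0.1056 clk(bin) pos 1.295 tool 1.345 Ftan [-1.2 -8.3 -5.4]
bar n 40 z [0.1415 0.1477 0.1491] axis clk(bin) 1.233
```

drive_tool([
  {"tx": 0,"ty": 0.21,"tz": 0,"ax": 0,"ay": 0,"az": 0.02,"claw": 3.4},
  {"tx": 0,"ty": 0.21,"tz": 0,"ax": 0,"ay": 0,"az": 0.02,"claw": 3.4},
  {"tx": 0,"ty": 0.21,"tz": 0,"ax": 0,"ay": 0,"az": 0.02,"claw": 3.4},
  {"tx": 0,"ty": 0.21,"tz": 0,"ax": 0,"ay": 0,"az": 0.02,"claw": 3.4},
  {"tx": 0,"ty": 0.21,"tz": 0,"ax": 0,"ay": 0,"az": 0.02,"claw": 3.4},
])

```text
time_s: 12.08
tcp_pos: [0.5276, -0.1527, 0.1493]
ee_rot: [[0.057, -0.998, 0.01], [-0.998, -0.057, -0.001], [0.001, -0.01, -1.0]]
wrist_force: [7.5, 1.4, 6.0]
gripper_width: 0.391
gripper_force: 4.1
```

```bash
cat >> h.py <<'E'
def hz(a):
    "bar top height on the nose side (a=bar angle, clockwise of bin x), both cameras"
    w=-(a+.07);u=np.array([np.cos(w),np.sin(w)])
    for n in("top","side"):
        i,d,W=cloud(n);q=W[...,:2]-PV;x=q@u;y=q@np.array([-u[1],u[0]])
        for nm,lo,hi in(("nose",-.07,-.02),("hub",-.006,.006),("arm",.02,.06)):
            m=(x>lo)&(x<hi)&(abs(y)<.006)&(W[...,2]>.1)&(W[...,2]<.2)
            print(n,nm,m.sum(),np.round(np.median(W[...,2][m]),4) if m.any() else '',end='; ')
    print()
E
python3 -c "
from h import *
st();hz(1.37)
T=np.load('top0.npz')['W'];print(T[250,322],T[262,320],T[230,326])"
```

```text
12.08 tcp [ 0.5276 -0.1527  0.1493] R 0.1054 clk(bin) pos 1.386 tool 1.444 Ftan [-0.9 -7.6 -5.9]
top nose 15 0.1488; top hub 34 0.1556; top arm 127 0.1491; side nose 30 0.1123; side hub 23 0.1088; side arm 25 0.1064; 
[ 0.5125894  -0.0454401   0.15116461] [ 0.48840573 -0.04151147  0.14825297] [ 0.55447583 -0.05339763  0.14788903]
```

drive_tool([
  {"tx": 0,"ty": 0.21,"tz": 0,"ax": 0,"ay": 0,"az": 0.02,"claw": 3.4},
  {"tx": 0,"ty": 0.21,"tz": 0,"ax": 0,"ay": 0,"az": 0.02,"claw": 3.4},
  {"tx": 0,"ty": 0.21,"tz": 0,"ax": 0,"ay": 0,"az": 0.02,"claw": 3.4},
  {"tx": 0,"ty": 0.21,"tz": 0,"ax": 0,"ay": 0,"az": 0.02,"claw": 3.4},
  {"tx": 0,"ty": 0.21,"tz": 0,"ax": 0,"ay": 0,"az": 0.02,"claw": 3.4},
])

```text
time_s: 12.6
tcp_pos: [0.5184, -0.1529, 0.1496]
ee_rot: [[-0.043, -0.999, 0.013], [-0.999, 0.043, -0.001], [0.0, -0.013, -1.0]]
wrist_force: [11.8, 0.5, 5.7]
gripper_width: 0.391
gripper_force: 5.4
```

```bash
python3 -c "
from h import *
st();hz(1.46)"
```

```text
12.6 tcp [ 0.5184 -0.1529  0.1496] R 0.1049 clk(bin) pos 1.473 tool 1.544 Ftan [ -1.  -11.9  -5.6]
top nose 12 0.1519; top hub 27 0.1572; top arm 112 0.1507; side nose 0 ; side hub 10 0.107; side arm 59 0.1227;
```

drive_tool([
  {"tx": 0,"ty": 0.21,"tz": 0,"ax": 0,"ay": 0,"az": 0.02,"claw": 3.4},
  {"tx": 0,"ty": 0.21,"tz": 0,"ax": 0,"ay": 0,"az": 0.02,"claw": 3.4},
  {"tx": 0,"ty": 0.21,"tz": 0,"ax": 0,"ay": 0,"az": 0.02,"claw": 3.4},
  {"tx": 0,"ty": 0.21,"tz": 0,"ax": 0,"ay": 0,"az": 0.02,"claw": 3.4},
])

```text
time_s: 13.03
tcp_pos: [0.5098, -0.1528, 0.1501]
ee_rot: [[-0.123, -0.992, 0.013], [-0.992, 0.123, -0.002], [0.0, -0.013, -1.0]]
wrist_force: [8.9, 0.7, 5.5]
gripper_width: 0.394
gripper_force: 4.6
```

```bash
python3 -c "
from h import *
st();hz(1.54)"
```

```text
13.03 tcp [ 0.5098 -0.1528  0.1501] R 0.1049 clk(bin) pos 1.555 tool 1.624 Ftan [-1.8 -8.8 -5.4]
top nose 0 ; top hub 0 ; top arm 27 0.1139; side nose 0 ; side hub 12 0.1588; side arm 120 0.1527;
```

drive_tool([
  {"tx": 0,"ty": 0.21,"tz": 0,"ax": 0,"ay": 0,"az": 0.02,"claw": 3.4},
  {"tx": 0,"ty": 0.21,"tz": 0,"ax": 0,"ay": 0,"az": 0.02,"claw": 3.4},
  {"tx": 0,"ty": 0.21,"tz": 0,"ax": 0,"ay": 0,"az": 0.02,"claw": 3.4},
  {"tx": 0,"ty": 0.21,"tz": 0,"ax": 0,"ay": 0,"az": 0.02,"claw": 3.4},
])

```text
time_s: 13.47
tcp_pos: [0.5024, -0.1518, 0.1504]
ee_rot: [[-0.201, -0.979, 0.015], [-0.98, 0.201, -0.003], [-0.0, -0.015, -1.0]]
wrist_force: [12.8, -1.6, 3.2]
gripper_width: 0.393
gripper_force: 6.4
```

```bash
python3 -c "
from h import *
st();hz(1.62)"
```

```text
13.47 tcp [ 0.5024 -0.1518  0.1504] R 0.1047 clk(bin) pos 1.626 tool 1.704 Ftan [ -1.  -12.9  -3. ]
top nose 0 ; top hub 5 0.1578; top arm 0 ; side nose 0 ; side hub 39 0.1272; side arm 100 0.1541;
```

drive_tool([
  {"tx": 0,"ty": 0.16,"tz": 0,"ax": 0,"ay": 0,"az": 0.015,"claw": 3.4},
  {"tx": 0,"ty": 0.16,"tz": 0,"ax": 0,"ay": 0,"az": 0.015,"claw": 3.4},
  {"tx": 0,"ty": 0.16,"tz": 0,"ax": 0,"ay": 0,"az": 0.015,"claw": 3.4},
  {"tx": 0,"ty": 0.16,"tz": 0,"ax": 0,"ay": 0,"az": 0.015,"claw": 3.4},
])

```text
time_s: 13.9
tcp_pos: [0.4969, -0.1507, 0.151]
ee_rot: [[-0.259, -0.966, 0.016], [-0.966, 0.259, -0.003], [-0.001, -0.017, -1.0]]
wrist_force: [12.3, -1.9, 5.7]
gripper_width: 0.392
gripper_force: 6.0
```

```bash
python3 -c "
from h import *
st();hz(1.68)"
```

```text
13.9 tcp [ 0.4969 -0.1507  0.151 ] R 0.1043 clk(bin) pos 1.68 tool 1.763 Ftan [ -1.3 -12.5  -5.4]
top nose 0 ; top hub 3 0.1632; top arm 0 ; side nose 0 ; side hub 29 0.1596; side arm 70 0.1552;
```

drive_tool([
  {"tx": 0,"ty": 0.16,"tz": 0,"ax": 0,"ay": 0,"az": 0.015,"claw": 3.4},
  {"tx": 0,"ty": 0.16,"tz": 0,"ax": 0,"ay": 0,"az": 0.015,"claw": 3.4},
  {"tx": 0,"ty": 0.16,"tz": 0,"ax": 0,"ay": 0,"az": 0.015,"claw": 3.4},
])

```text
time_s: 14.25
tcp_pos: [0.4911, -0.1494, 0.1504]
ee_rot: [[-0.303, -0.953, 0.013], [-0.953, 0.303, -0.003], [-0.001, -0.014, -1.0]]
wrist_force: [8.7, -2.9, 6.7]
gripper_width: 0.388
gripper_force: 4.6
```

```bash
python3 -c "
from h import *
st();hz(1.72)"
```

```text
14.25 tcp [ 0.4911 -0.1494  0.1504] R 0.1043 clk(bin) pos 1.737 tool 1.808 Ftan [ 0.1 -9.2 -6.5]
top nose 0 ; top hub 6 0.1637; top arm 0 ; side nose 0 ; side hub 13 0.1627; side arm 38 0.1566;
```

drive_tool([
  {"tx": 0,"ty": 0.16,"tz": 0,"ax": 0,"ay": 0,"az": 0.015,"claw": 3.4},
  {"tx": 0,"ty": 0.16,"tz": 0,"ax": 0,"ay": 0,"az": 0.015,"claw": 3.4},
])

```text
time_s: 14.52
tcp_pos: [0.4851, -0.1481, 0.1492]
ee_rot: [[-0.332, -0.943, 0.007], [-0.943, 0.332, -0.002], [-0.001, -0.007, -1.0]]
wrist_force: [6.4, -1.7, 3.7]
gripper_width: 0.394
gripper_force: 3.8
```

```bash
python3 -c "
from h import *
st();hz(1.75)"
```

```text
14.52 tcp [ 0.4851 -0.1481  0.1492] R 0.1046 clk(bin) pos 1.795 tool 1.839 Ftan [-0.5 -6.6 -3.7]
top nose 0 ; top hub 0 ; top arm 0 ; side nose 0 ; side hub 7 0.1629; side arm 29 0.1574;
```

The bar is on the crest now (bar top about 0.158, force down to 6 N), so I'm switching to small steps.

drive_tool([
  {"tx": 0,"ty": 0.06,"tz": 0,"ax": 0,"ay": 0,"az": 0.006,"claw": 3.4},
  {"tx": 0,"ty": 0.06,"tz": 0,"ax": 0,"ay": 0,"az": 0.006,"claw": 3.4},
  {"tx": 0,"ty": 0.06,"tz": 0,"ax": 0,"ay": 0,"az": 0.006,"claw": 3.4},
])

```text
time_s: 14.87
tcp_pos: [0.4809, -0.1471, 0.1477]
ee_rot: [[-0.349, -0.937, 0.001], [-0.937, 0.349, -0.001], [0.0, -0.001, -1.0]]
wrist_force: [3.5, -1.0, 1.6]
gripper_width: 0.388
gripper_force: 1.5
```

```bash
python3 -c "
from h import *
st();hz(1.78)"
```

```text
14.87 tcp [ 0.4809 -0.1471  0.1477] R 0.105 clk(bin) pos 1.836 tool 1.857 Ftan [-0.3 -3.6 -1.6]
top nose 0 ; top hub 0 ; top arm 0 ; side nose 0 ; side hub 0 ; side arm 24 0.1575;
```

drive_tool([
  {"tx": 0,"ty": 0.06,"tz": 0,"ax": 0,"ay": 0,"az": 0.006,"claw": 3.4},
  {"tx": 0,"ty": 0.06,"tz": 0,"ax": 0,"ay": 0,"az": 0.006,"claw": 3.4},
  {"tx": 0,"ty": 0.06,"tz": 0,"ax": 0,"ay": 0,"az": 0.006,"claw": 3.4},
])

```text
time_s: 15.22
tcp_pos: [0.4776, -0.1461, 0.1462]
ee_rot: [[-0.366, -0.93, -0.003], [-0.93, 0.366, 0.0], [0.001, 0.003, -1.0]]
wrist_force: [0.1, -1.4, 0.0]
gripper_width: 0.39
gripper_force: 0.7
```

```bash
python3 -c "
from h import *
st();hz(1.80)"
```

```text
15.22 tcp [ 0.4776 -0.1461  0.1462] R 0.1051 clk(bin) pos 1.87 tool 1.876 Ftan [ 1.3 -0.6 -0. ]
top nose 0 ; top hub 0 ; top arm 0 ; side nose 0 ; side hub 0 ; side arm 18 0.1581;
```

```bash
python3 - <<'E'
from h import *
st();i,d,W=cloud("side");cv2.imwrite("pics/s5.png",cv2.convertScaleAbs(cv2.resize(i[170:300,230:370,::-1],None,fx=4,fy=4,interpolation=cv2.INTER_CUBIC),alpha=1.4))
E
```

```text
15.32 tcp [ 0.4777 -0.146   0.1464] R 0.105 clk(bin) pos 1.869 tool 1.875 Ftan [ 0.1 -0.   0. ]
```

View pics/s5.png

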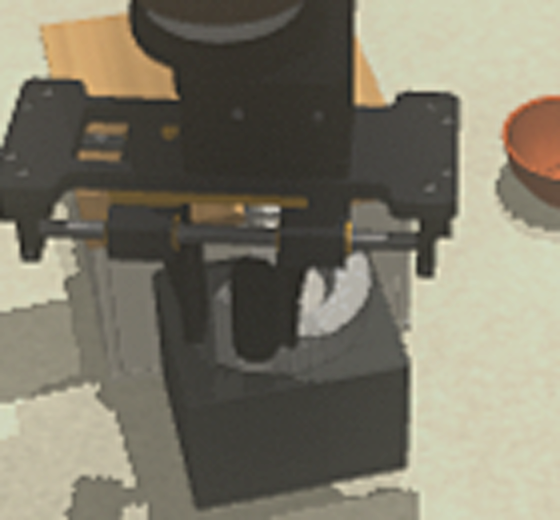

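The side view shows the black knob at crop (257,310), standing free between the fingers at x ≈ 190 and 297, with its foot reaching lower than the tips. I'll measure its height.

```bash
python3 - <<'E'
from h import *
i,d,W=cloud("side")
for r in range(230,264,2): print(r,np.round(W[r,294],4),np.round(W[r,291],4),np.round(W[r,304],3))
E
```

```text
230 [ 0.4763 -0.1813  0.2568] [ 0.4716 -0.1799  0.2569] [ 0.49  -0.192  0.262]
232 [ 0.5022 -0.0783  0.1567] [ 5.15e-01 -5.00e-04  8.65e-02] [ 0.491 -0.19   0.256]
234 [ 0.4869 -0.138   0.2074] [ 0.5136 -0.0052  0.085 ] [ 0.49  -0.192  0.253]
236 [ 0.4853 -0.144   0.2081] [ 0.4797 -0.1442  0.2099] [ 0.491 -0.19   0.247]
238 [ 0.4841 -0.1479  0.207 ] [ 0.4788 -0.1469  0.2076] [ 0.498 -0.165  0.218]
240 [ 0.4824 -0.1541  0.2081] [ 0.4773 -0.1523  0.208 ] [ 0.498 -0.164  0.212]
242 [ 0.4815 -0.1567  0.2058] [ 0.4761 -0.1567  0.2074] [ 0.498 -0.165  0.209]
244 [ 0.4813 -0.157   0.2013] [ 0.4765 -0.1543  0.2002] [ 0.497 -0.166  0.204]
246 [ 0.4814 -0.1558  0.1952] [ 0.4757 -0.1567  0.1977] [ 0.497 -0.165  0.199]
248 [ 0.4811 -0.1564  0.1908] [ 0.4759 -0.1549  0.191 ] [ 0.497 -0.165  0.194]
250 [ 0.4807 -0.1571  0.1865] [ 0.4761 -0.1533  0.1844] [ 0.498 -0.163  0.187]
252 [ 0.4805 -0.1572  0.1816] [ 0.4757 -0.154   0.1801] [ 0.497 -0.166  0.184]
254 [ 0.4806 -0.1561  0.1754] [ 0.4756 -0.1537  0.1747] [ 0.497 -0.163  0.177]
256 [ 0.4802 -0.1568  0.1711] [ 0.4756 -0.1527  0.1686] [ 0.497 -0.165  0.174]
258 [ 0.4798 -0.1577  0.1668] [ 0.475  -0.1541  0.165 ] [ 0.516 -0.098  0.098]
260 [ 0.4796 -0.1578  0.1617] [ 0.475  -0.1532  0.1587] [ 0.516 -0.098  0.092]
262 [ 0.48   -0.1556  0.1542] [ 0.4752 -0.1515  0.1517] [ 0.515 -0.099  0.087]
```

The knob top is at 0.208, so it's still on the crest. I continue with small steps.

drive_tool([
  {"tx": 0,"ty": 0.1,"tz": 0,"ax": 0,"ay": 0,"az": 0.01,"claw": 3.4},
  {"tx": 0,"ty": 0.1,"tz": 0,"ax": 0,"ay": 0,"az": 0.01,"claw": 3.4},
  {"tx": 0,"ty": 0.1,"tz": 0,"ax": 0,"ay": 0,"az": 0.01,"claw": 3.4},
])

```text
time_s: 15.67
tcp_pos: [0.4772, -0.1451, 0.1472]
ee_rot: [[-0.394, -0.919, 0.002], [-0.919, 0.394, -0.0], [-0.001, -0.002, -1.0]]
wrist_force: [4.4, -2.1, -2.4]
gripper_width: 0.391
gripper_force: 2.3
```

```bash
cat >> h.py <<'E'
def kn():
    st();i,d,W=cloud("side");c=np.array(sense()["tcp_pos"])[:2]
    R=np.array(sense()["ee_rot"]);q=W[...,:2]-c;x=q@R[:2,0];y=q@R[:2,1]
    m=(abs(y)<.017)&(abs(x)<.02)&(W[...,2]>.13)&(W[...,2]<.215)&(i.max(-1)<60)
    P=W[m];yy=y[m];h=np.histogram(yy,np.arange(-.018,.019,.002))[0]
    t=P[P[:,2]<.165]
    print("n",len(P),"top",np.round(np.percentile(P[:,2],[2,90,95,98]),4),"yhist(low part)",np.histogram(yy[P[:,2]<.17],np.arange(-.018,.019,.002))[0])
E
python3 -c "
from h import *
kn()"
```

```text
15.67 tcp [ 0.4772 -0.1451  0.1472] R 0.1044 clk(bin) pos 1.877 tool 1.906 Ftan [ 0.2 -4.8  2.4]
n 282 top [0.1615 0.2082 0.2086 0.2093] yhist(low part) [1 4 4 5 6 5 5 4 4 3 3 0 0 0 0 0 0 0]
```

drive_tool([
  {"tx": 0,"ty": 0.08,"tz": 0,"ax": 0,"ay": 0,"az": 0.008,"claw": 3.4},
  {"tx": 0,"ty": 0.08,"tz": 0,"ax": 0,"ay": 0,"az": 0.008,"claw": 3.4},
])

```text
time_s: 15.88
tcp_pos: [0.4741, -0.1442, 0.1471]
ee_rot: [[-0.409, -0.913, -0.001], [-0.913, 0.409, 0.0], [0.0, 0.001, -1.0]]
wrist_force: [0.4, 0.3, 0.4]
gripper_width: 0.391
gripper_force: 0.0
```

```bash
python3 -c "
from h import *
kn()"
```

```text
15.88 tcp [ 0.4741 -0.1442  0.1471] R 0.1048 clk(bin) pos 1.907 tool 1.922 Ftan [-0.4 -0.3 -0.4]
n 300 top [0.1604 0.2069 0.2076 0.2082] yhist(low part) [0 0 4 8 5 4 4 4 3 4 4 2 2 0 0 0 0 0]
```

drive_tool([
  {"tx": 0,"ty": 0.08,"tz": 0,"ax": 0,"ay": 0,"az": 0.008,"claw": 3.4},
  {"tx": 0,"ty": 0.08,"tz": 0,"ax": 0,"ay": 0,"az": 0.008,"claw": 3.4},
])

```text
time_s: 16.1
tcp_pos: [0.473, -0.1436, 0.1472]
ee_rot: [[-0.423, -0.906, -0.0], [-0.906, 0.423, 0.0], [0.0, 0.0, -1.0]]
wrist_force: [-0.1, -0.1, 0.5]
gripper_width: 0.392
gripper_force: 0.0
```

```bash
python3 -c "
from h import *
kn()"
```

```text
16.1 tcp [ 0.473  -0.1436  0.1472] R 0.1046 clk(bin) pos 1.919 tool 1.938 Ftan [ 0.2  0.1 -0.5]
n 288 top [0.1415 0.1948 0.1953 0.1957] yhist(low part) [ 0  0  0  0  0 12 15 14 11 10  8  8  8  8  8  1  0  0]
```

It's falling (top now 0.195) with the fingers off it. I hold still and check.

drive_tool([
  {"tx": 0,"ty": 0,"tz": 0,"ax": 0,"ay": 0,"az": 0,"claw": 3.4},
  {"tx": 0,"ty": 0,"tz": 0,"ax": 0,"ay": 0,"az": 0,"claw": 3.4},
])

```text
time_s: 16.32
tcp_pos: [0.4732, -0.1437, 0.1472]
ee_rot: [[-0.422, -0.906, 0.0], [-0.906, 0.422, -0.0], [0.0, -0.0, -1.0]]
wrist_force: [0.1, 0.0, 0.6]
gripper_width: 0.391
gripper_force: 0.0
```

```bash
python3 -c "
from h import *
kn();lid()"
```

```text
16.32 tcp [ 0.4732 -0.1437  0.1472] R 0.1046 clk(bin) pos 1.917 tool 1.937 Ftan [-0.1 -0.1 -0.6]
n 291 top [0.143  0.1902 0.1916 0.2   ] yhist(low part) [ 0  0  0  0  0  0  5 15 14 15 11 12 10 11 10  8  9  0]
lid [0.00047852 0.00076194 0.11801815] 3387 0.11829641001983787
```

The knob top is at 0.1905, so the handle is in the notch. I centre the fingers around the knob and lift straight off.

drive_tool([
  {"tx": 0,"ty": 0.2,"tz": 0,"ax": 0,"ay": 0,"az": 0,"claw": 3.8},
  {"tx": 0,"ty": 0.2,"tz": 0,"ax": 0,"ay": 0,"az": 0,"claw": 4},
  {"tx": 0,"ty": 0,"tz": 0,"ax": 0,"ay": 0,"az": 0,"claw": 4},
  {"tx": 0,"ty": 0,"tz": -1.5,"ax": 0,"ay": 0,"az": 0,"claw": 4},
  {"tx": 0,"ty": 0,"tz": -2,"ax": 0,"ay": 0,"az": 0,"claw": 4},
  {"tx": 0,"ty": 0,"tz": -2.5,"ax": 0,"ay": 0,"az": 0,"claw": 4},
  {"tx": 0,"ty": 0,"tz": -3,"ax": 0,"ay": 0,"az": 0,"claw": 4},
  {"tx": 0,"ty": 0,"tz": -3,"ax": 0,"ay": 0,"az": 0,"claw": 4},
  {"tx": 0,"ty": 0,"tz": -3,"ax": 0,"ay": 0,"az": 0,"claw": 4},
  {"tx": 0,"ty": 0,"tz": 0,"ax": 0,"ay": 0,"az": 0,"claw": 4},
])

```text
time_s: 17.25
tcp_pos: [0.4727, -0.1429, 0.304]
ee_rot: [[-0.422, -0.907, 0.013], [-0.907, 0.422, -0.003], [-0.003, -0.013, -1.0]]
wrist_force: [-0.3, -0.5, 1.0]
gripper_width: 0.462
gripper_force: 0.0
```

```bash
python3 - <<'E'
from h import *
st();i,d,W=cloud("side")
m=(np.hypot(W[...,0]-.468,W[...,1]+.142)<.03)&(W[...,2]>.13)&(W[...,2]<.215)&(i.max(-1)<60)
print(m.sum(),np.percentile(W[m][:,2],[2,95,99]),np.median(W[m],0));lid()
cv2.imwrite("pics/s6.png",cv2.convertScaleAbs(i[...,::-1],alpha=1.3))
E
```

```text
17.25 tcp [ 0.4727 -0.1429  0.304 ] R 0.1041 clk(bin) pos 1.925 tool 1.936 Ftan [ 0.6  0.1 -1. ]
271 [0.14326573 0.19078699 0.19180621] [ 0.46604429 -0.14818195  0.17379728]
lid [-0.00058959  0.00204852  0.11823808] 664 0.11800875397856365
```

View pics/s6.png

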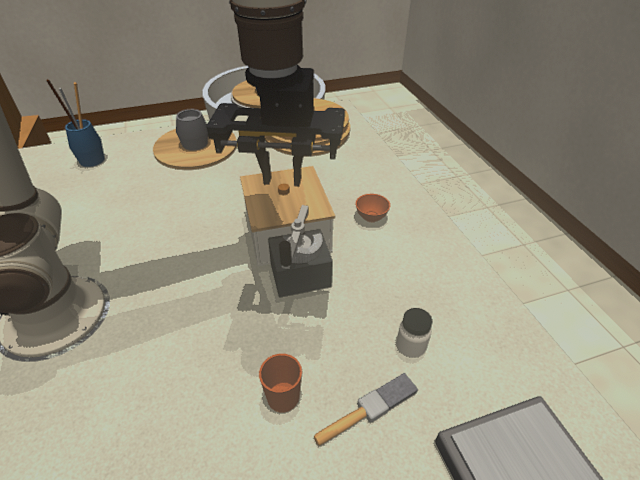

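The picture shows the lid shut with the nose over it at (302,212), the knob down at (285,252), the gripper clear, and the bowl, jar, cup and brush where they were.

```bash
python3 -c "
from station import finish_job
print(finish_job())"
```

```text
the job is handed in; nothing more can be done
None
```

The lid is shut and the latch handle has dropped into the low notch, knob centre about 166 mm up, with the gripper clear and the bystanders where they were. I handed the job in at about 17 s; the hand-in gave no verdict.

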